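Load a converter module into the contact test fixture and hold its cam lever at full lift

ROBOT

A 6-joint arm with a two-finger parallel gripper is mounted at the origin on the work surface. World frame = base frame: x ahead of the robot, y to its left, z up, the work surface at z = 0. Lengths are in m, angles in rad, forces in N, time in s.
With the tool pointing down it reaches from about 0.375 to 0.975 m from the base axis. Payload 3.8 kg.
Tool frame: the origin (TCP) lies at the very end of the fingers, on their centre line; the grasp point (between the pads) lies bot.grasp_offset behind it (bot.grasp_offset is the distance from the TCP to the grasp point, in m); y points along the fingers, x is the direction in which the jaws open and shut, and the axes are right-handed (so a half turn about y gives the same grasp; the last joint's range is limited). The gripper opens to 85 mm and grips with 20 to 120 N. Pads are 22 mm wide; open, the fingers measure 114 mm over their backs; the gripper's body (76 mm by 85 mm) begins 54 mm behind the grasp point. The pads swing forward as they close: fully open they stand 13 mm farther back than shut.
Start: joints at [1.284, 0.264, 1.604, -0, 1.274, -0.037], TCP at [0.167, 0.654, 0.231] pointing down, gripper open.
Joint ranges: [-2.63, 2.63], [-0.94, 2.18], [0.31, 2.57], [-1.31, 4.45], [0, 2.66], [-2.55, 2.55]. Speed limits (rad/s): [2.57, 2.57, 3.14, 3.14, 3.14, 3.14].

INTERFACE

Orientations are given as a rotation vector (axis times angle).
In Python, from workcell import sensors, read_camera, job, bot gives the robot as it stands.
- The arm moves only by the tool arm_command, never from a script. Its argument "deltas" is a list of rows, each a list of 4 numbers: the shift along the tool's x, y, z in m, then the turn about the tool's y in rad. A call has 1 to 20 rows; each row shifts and turns the commanded pose from where the row before left it, along the tool's axes as they then stand; what a row does not reach is not made up. A row lasts 1/8 s, in which the tool goes at most 62.5 mm and 10.7 degrees, less where a joint would pass 70% of its speed; a pose out of reach is approached as far as the arm can. A call is refused whole if a number of a shift passes 0.0625 or a number of a turn 0.188, either way. A call with a gripper value outside its range is refused whole. "fingers" is the finger opening in m, from 0 to 0.0854, set as the call begins (left out, the last holds). The fingers move at their own pace and stop on an object; "newtons" is the grip in N (left out, the last holds). Time passes only in rows, so rows that do not move let the fingers close. It gives the time, the measured TCP pose, the force and the opening at its end, in the units of the state.
- sensors.read_state(): the state, without advancing time (a new reading comes with each control period).
- read_camera(name): name is "scene" or "top" or "wrist"; returns a dict with "color" (400x640x3 uint8, red, green, blue), "vfov" (degrees; the focal length in pixels is half the picture's height over the tangent of half this angle, whatever the lens; pixels are square), "cx", "cy" (the principal point, pixels), "R" (3x3) and "t" (3): a world point X has camera coordinates R X + t; the wrist camera has in their place "T_tool_cam" (4x4, takes a point from camera to tool coordinates, whose origin is the TCP and whose axes are the tool frame's). Camera axes: x right, y down, z forward; pixel columns grow to the right and rows downward; lengths in m; the calibration is good to about 2 mm. A picture is of the moment at which its call begins: read the wrist's pose just before it. There is no depth.
- job.finish_job(): hands the job in, once; it reports no verdict.
The state is a dict: "time": time; "q": joint angles; "joint_vel": joint speeds; "joint_torque": joint torques, N m; "tool_pos": TCP position; "tcp_rot": TCP orientation; "wrist_force": force on the tool from outside, world axes, zero at the start; "torque": the same for the moment, N m; "width": opening from 0.0 (shut) to 1.0 (fully open).
Only numpy, scipy, OpenCV 4.12 (cv2) and the standard library are available. Lean on these libraries where they do the work, as an engineer would, in place of code of your own. Each camera call takes 0.05 s, during which the arm holds its last target.

TASK

Load the finned converter module into the hand-operated test fixture: lay it flat on the fixture's nest with its contact tongue pointing at the probe head, slide it fully home against the end stops, and let go of it. Then swing the cam lever up by its handle to the cam's highest lift, so that the tongue is pressed against the probes, and finish while still holding the handle there, because the lever springs back if released. Leave the other things on the bench where they are.

Things in the scene. Friction and masses are not known exactly. Their poses are not given: they have to be found in the camera images.
- module: Loose converter module, 0.17 kg: aluminium block 60 (x) x 46 (y) x 34 (z) mm, cooling fins along x on top. A flat black tongue with brass pads, 18 long x 22 wide x 6 mm thick, sticks out at the bottom of its +x end. Origin: centre of the block's underside; x to the tongue, z up. Starts upright flat on the bench, at any yaw. Best gripped across its 46 mm width, above the nest's low rails.
- module_pads (a point): On the module: middle of the brass contact pads on top of the tongue, 41.5 mm along +x and 6 mm above the module's origin.
- fixture: Test fixture, fixed, base plate 195 (x) x 210 (y) x 12 mm. Origin: bench level below the camshaft; x points to the probe head, z up. Probe head: beam on two columns at the +x end, 124 mm wide, x 59 to 81 mm, and a 34 mm wide probe block in front of it, x 35 to 59 mm; underside 95, top 125 mm above the bench. The cam lever is on the -y side.
- nest: Black lifting plate, 145 x 90 x 10 mm, axes as the fixture's; origin on its underside. Stays level, rises 12 mm with the cam. Front part, x -90 to -27 mm: open shelf. Two steel rails, 8 mm high, 50 mm apart inside, x -10 to 38 mm, mouths flared from x -27 mm, guide the module's sides. Two end stops at x 30 mm, 27 mm apart and 10 mm high, stop the block; the tongue passes between.
- nest_home (a point): Top surface of the nest where the module's origin lies when it is fully home; 69 mm above the bench with the nest down. The module's axes are then parallel to the nest's.
- probe_point (a point): Fixed point at the middle of the probe tips as they are when free, 41.5 mm along x from the fixture's origin and 84 mm above the bench: with the nest down it is 9 mm above the tongue of a module that is home.
- probes: The group of eight brass spring probes that point down from the probe block; they give upwards against a spring, about 5 N in all at full cam lift. Its origin is on the fixture's centre line; use probe_point for the position of the tips.
- cam_lever (a joint): Cam lever angle, rad. 0: at rest, lever pointing to the fixture's -x and 0.22 rad above level. Growing: swings up and towards +x in the fixture's x-z plane. At 1.35 the lever is upright, cam nose straight up, lift highest; beyond it the nest sinks again, to a stop at 1.80. A spring always pulls it back to 0; it takes about 4 N at the handle.
- lever_pivot (a point): Point on the lever's turning axis (which is parallel to the fixture's y) level with the middle of the handle, 45 mm above the bench; it does not move. The handle's middle circles it at 110 mm.
- grip: The lever's handle: black cylinder, 18 mm diameter, 64 mm long, parallel to the fixture's y, sticking out to -y from the lever arm and free to revolve on its spindle. Origin: its middle; y along it. 69 mm above the bench at rest, 155 mm upright. The lever arm, 18 mm wide, 8 mm thick, begins 37 mm to the +y side of the origin.
- tape_roll: Bystander, loose: roll of paper tape lying flat, 84 mm across, 24 mm high.
- meter: Bystander, loose: grey hand-held multimeter lying flat, 165 x 78 x 38 mm.
- board: Bystander, loose: small green circuit board, 85 x 56 mm, with parts up to 16 mm high.
- driver: Bystander, loose: screwdriver 170 mm long, lying flat.

How it is judged:
By the outcome, as a careful person would: the job done as asked, in the order asked, and still so for the second after the job is handed in, while the arm keeps its last pose, push and grip.
It also fails if it takes over 64 s, if anything falls off the work surface, if the arm or the gripper's body presses on something with over 40 N, if the wrist force passes 120 N, or if a joint passes its speed limit or range.

## Working session

There is one attempt and no reset: what is moved stays moved. The work goes in short steps, Python scripts to look and compute and a tool call to move; the robot and the scene stay as the last step left them, time stands still between calls to the robot, and variables do not carry over. Pictures are saved under pics/ and viewed, and the job is handed in when it is done.

Besides the shell and the picture viewer there is one more tool, called after "Request:" in YAML: its name, and indented under it one key for each argument. arm_command: Moves the arm, as the interface text tells. Its arguments: {"type":"object","properties":{"deltas":{"type":"array"},"fingers":{"type":"number"},"newtons":{"type":"number"}},"required":["deltas"]}

```bash
mkdir -p pics; ls
cat > h.py <<'E'
import numpy as np, cv2, json
from scipy.spatial.transform import Rotation as Ro
from workcell import sensors, read_camera, job, bot
def snap(n,f):
    s=sensors.read_state(); c=read_camera(n); cv2.imwrite('pics/'+f,c['color'][:,:,::-1])
    if 'R' not in c:
        T=np.array(c['T_tool_cam']); Rt=Ro.from_rotvec(s['tcp_rot']).as_matrix(); 
        Rw=Rt@T[:3,:3]; pos=np.array(s['tool_pos'])+Rt@T[:3,3]
        c['R']=Rw.T; c['t']=-Rw.T@pos
    c['f']=200/np.tan(np.radians(c['vfov'])/2)
    np.savez('pics/'+f[:-4]+'.npz',**{k:c[k] for k in ('color','R','t','f','cx','cy')})
    return c
def load(f): return dict(np.load('pics/'+f+'.npz'))
def ray(c,u,v):
    R=np.array(c['R']);t=np.array(c['t']); d=R.T@np.array([(u-c['cx'])/c['f'],(v-c['cy'])/c['f'],1]); return -R.T@t,d/np.linalg.norm(d)
def onz(c,u,v,z):
    o,d=ray(c,u,v); return o+d*(z-o[2])/d[2]
def proj(c,X):
    p=np.array(c['R'])@np.array(X)+np.array(c['t']); return np.array([c['f']*p[0]/p[2]+c['cx'],c['f']*p[1]/p[2]+c['cy']])
def st():
    s=sensors.read_state(); print('t',round(s['time'],2),'p',np.round(s['tool_pos'],4),'F',np.round(s['wrist_force'],1),'w',round(s['width'],3)); R=Ro.from_rotvec(s['tcp_rot']).as_matrix(); print('toolaxes cols\n',np.round(R,3)); return s,R
E
python3 - <<'E'
from h import *
s,R=st(); print(s['q'],bot.grasp_offset)
for n in('scene','top','wrist'):
    c=snap(n,n+'0.png'); print(n,c['color'].shape,c['vfov'],c['cx'],c['cy'],-np.array(c['R']).T@c['t'])
E
```

```text
pics
t 0.0 p [0.1666 0.6534 0.23  ] F [ 0.4 -0.5 -0. ] w 1.0
toolaxes cols
 [[ 0.247 -0.001 -0.969]
 [ 0.969 -0.002  0.247]
 [-0.002 -1.     0.   ]]
[ 1.28412595e+00  2.64773213e-01  1.60535604e+00 -1.05837081e-05
  1.27371682e+00 -3.69196879e-02] 0.0187
scene (400, 640, 3) 52.02747569470291 325.43985496272364 195.87638244340698 [ 1.35221214 -0.37217277  0.75604417]
top (400, 640, 3) 55.37859429688659 325.4627605701516 195.32521732412408 [0.43422796 0.03184402 1.02850746]
wrist (400, 640, 3) 66.54248503805938 318.0045506328667 201.91545866160257 [0.09222842 0.67214342 0.37236112]
```

View pics/scene0.png

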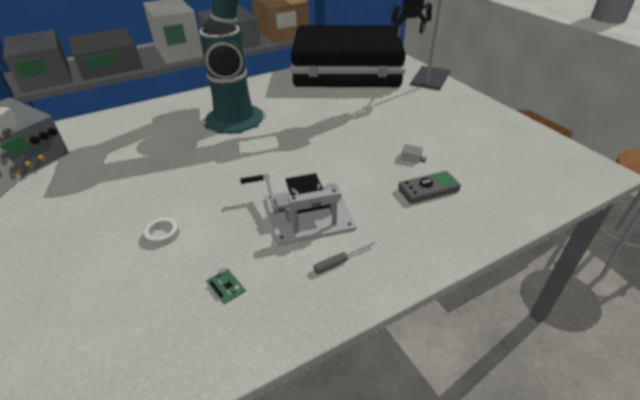

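View pics/top0.png

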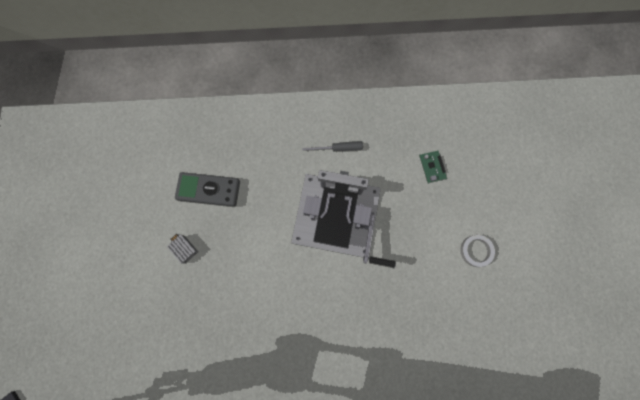

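View pics/wrist0.png

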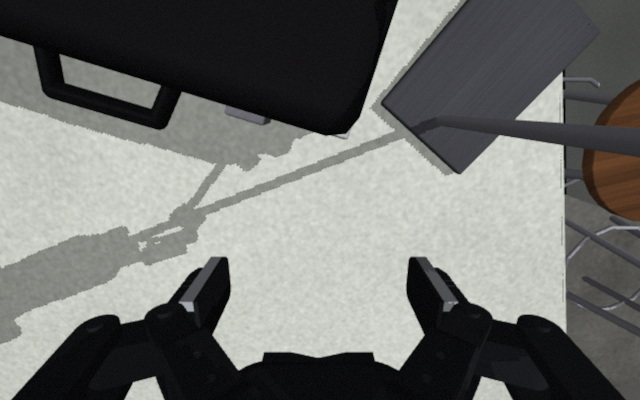

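The top view has the fixture at about (338,213), the module at (183,248) with its tongue at the upper left, and the lever handle at (382,262). I'll enlarge these areas.

Run:
```python
from h import *
c=load('top0')
im=c['color'][:,:,::-1]
a=cv2.resize(im[160:275,280:410],None,fx=6,fy=5.2*6/5.2*0.86,interpolation=cv2.INTER_CUBIC)
a=cv2.resize(im[165:275,280:410],None,fx=5,fy=5,interpolation=cv2.INTER_CUBIC); cv2.imwrite('pics/fx.png',a)
b=cv2.resize(im[225:270,160:210],None,fx=10,fy=10,interpolation=cv2.INTER_CUBIC); cv2.imwrite('pics/mod.png',b)
s=load('scene0')['color'][:,:,::-1]
cv2.imwrite('pics/sc.png',cv2.resize(s[140:250,230:360],None,fx=5,fy=5,interpolation=cv2.INTER_CUBIC))
print(np.round(np.array(c['R']),3)); print(onz(c,183,248,.03),onz(c,340,213,.07),onz(c,382,262,.07))
```

```text
[[-0.054 -0.999 -0.   ]
 [-0.975  0.053 -0.216]
 [ 0.215 -0.011 -0.976]]
[0.53419512 0.39818731 0.03      ] [ 0.59760912 -0.01383832  0.07      ] [ 0.46906846 -0.11020514  0.07      ]
```

View pics/fx.png

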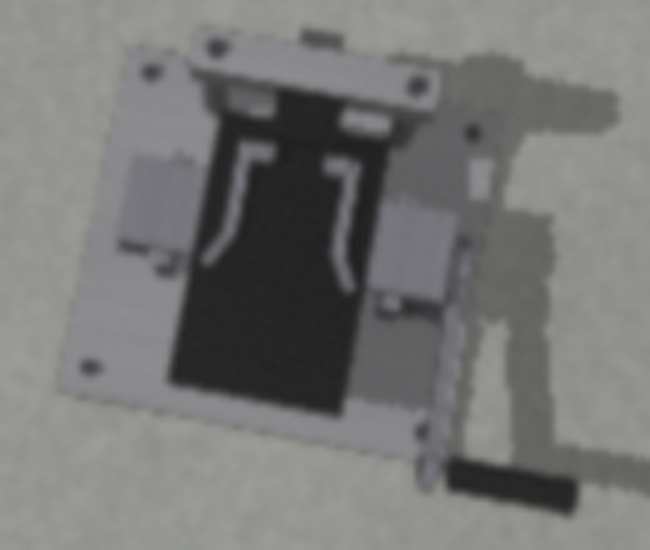

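View pics/mod.png

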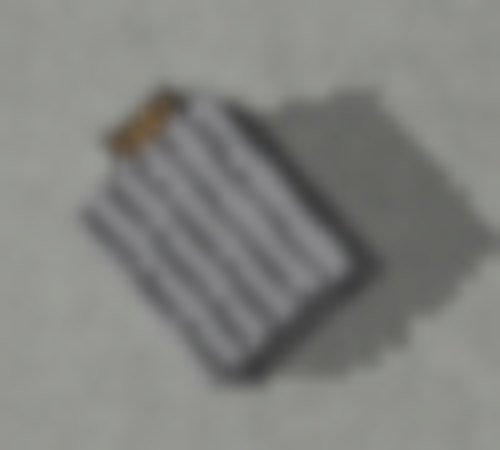

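View pics/sc.png

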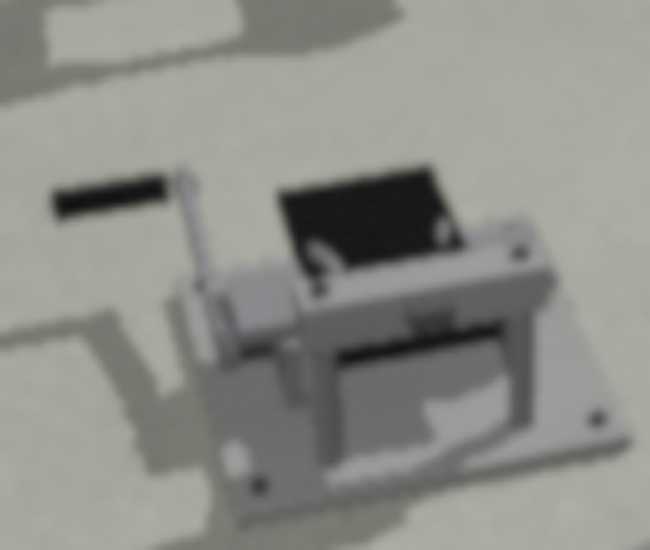

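Run:
```python
from h import *
c=load('top0'); s=load('scene0')
P=lambda x,y,z:onz(c,280+(x+.5)/5-.5,165+(y+.5)/5-.5,z)
for n,a in dict(nFL=(168,382,.069),nFR=(342,414,.069),bFL=(190,67,.125),bFR=(437,106,.125),bBL=(198,30,.125),bBR=(440,72,.125),h1=(447,475,.078),h2=(577,500,.078),pFL=(55,392,.012)).items(): print(n,np.round(P(*a),4))
S=lambda x,y,z:onz(s,230+(x+.5)/5-.5,140+(y+.5)/5-.5,z)
for n,a in dict(nFL=(433,167,.069),nFR=(278,193,.069),h1=(165,188,.069),h2=(53,205,.069),bBL=(550,272,.125),bBR=(303,322,.125)).items(): print('s',n,np.round(S(*a),4))
M=lambda x,y,z:onz(c,160+(x+.5)/10-.5,225+(y+.5)/10-.5,z)
q=[M(85,215,.034),M(235,372,.034),M(352,260,.034),M(210,95,.034)]
for p in q: print(np.round(p,4))
print('cen',np.mean(q,0),'pads',M(140,125,.006))
e=q[0]-q[1];print(np.degrees(np.arctan2(e[1],e[0])),np.linalg.norm(e),np.linalg.norm(q[1]-q[2]))
e=q[3]-q[2];print(np.degrees(np.arctan2(e[1],e[0])),np.linalg.norm(e))
```

```text
nFL [0.5302 0.0577 0.069 ]
nFR [ 0.5096 -0.0285  0.069 ]
bFL [0.678  0.0382 0.125 ]
bFR [ 0.6519 -0.0812  0.125 ]
bBL [0.6967 0.0334 0.125 ]
bBR [ 0.6689 -0.084   0.125 ]
h1 [ 0.4763 -0.0776  0.078 ]
h2 [ 0.4608 -0.1404  0.078 ]
pFL [0.5339 0.1195 0.012 ]
s nFL [0.5355 0.0581 0.069 ]
s nFR [ 0.5136 -0.0274  0.069 ]
s h1 [ 0.4779 -0.0797  0.069 ]
s h2 [ 0.4613 -0.1389  0.069 ]
s bBL [0.7049 0.0312 0.125 ]
s bBR [ 0.6782 -0.0882  0.125 ]
[0.5409 0.4356 0.034 ]
[0.4985 0.3956 0.034 ]
[0.5256 0.3662 0.034 ]
[0.5705 0.4041 0.034 ]
cen [0.53387646 0.40037699 0.034     ] pads [0.56724055 0.43309485 0.006     ]
43.30458345518427 0.058272314323974575 0.04002341943408382
40.18802456525161 0.05877900634191685
```

Run:
```python
from h import *
c=read_camera('wrist'); T=np.array(c['T_tool_cam']); print(np.round(T,3))
f=200/np.tan(np.radians(c['vfov'])/2)
c['f']=f; Ti=np.linalg.inv(T); c['R']=Ti[:3,:3]; c['t']=Ti[:3,3]
for p in [(0,0,0),(0,.17,0),(0,.17,.1),(0,.17,.05),(0,.1,0),(0,.1,.05)]: print(p,proj(c,p))
```

```text
[[ 1.    -0.001  0.    -0.001]
 [-0.001 -0.3    0.954 -0.142]
 [-0.001 -0.954 -0.3    0.077]
 [ 0.     0.     0.     1.   ]]
(0, 0, 0) [319.04710398 260.77081808]
(0, 0.17, 0) [318.42509703 182.66800679]
(0, 0.17, 0.1) [318.36320209  80.74458953]
(0, 0.17, 0.05) [318.39566432 134.2006859 ]
(0, 0.1, 0) [318.58506607 202.75465062]
(0, 0.1, 0.05) [318.55743079 142.01078903]
```

Request:
arm_command:
  deltas:
    - [-0.0193,0,-0.0524,0]
    - [-0.0193,0,-0.0524,0]
    - [-0.0193,0,-0.0524,0]
    - [-0.0193,0,-0.0524,0]
    - [-0.0193,0,-0.0524,0]
    - [-0.0193,0,-0.0524,0]
    - [-0.0193,0,-0.0524,0]
    - [-0.0193,0,-0.0524,0]
    - [0,0,0,-0.17]
    - [0,0,0,-0.17]
    - [0,0,0,-0.17]
    - [0,0,0,-0.17]
    - [0,0,0,-0.17]
    - [0,0,0,-0.17]
    - [0,0,0,0]

```text
time: 2.08
tool_pos: [0.5347, 0.4007, 0.2309]
tcp_rot: [-0.742, -1.748, 1.749]
wrist_force: [0.2, -0.1, -0.6]
width: 1.001
```

Run:
```python
from h import *
st();c=snap('wrist','w1.png')
```

```text
t 2.08 p [0.5347 0.4007 0.2309] F [ 0.2 -0.1 -0.6] w 1.001
toolaxes cols
 [[-0.695 -0.    -0.719]
 [ 0.719 -0.    -0.695]
 [ 0.    -1.     0.001]]
```

View pics/w1.png

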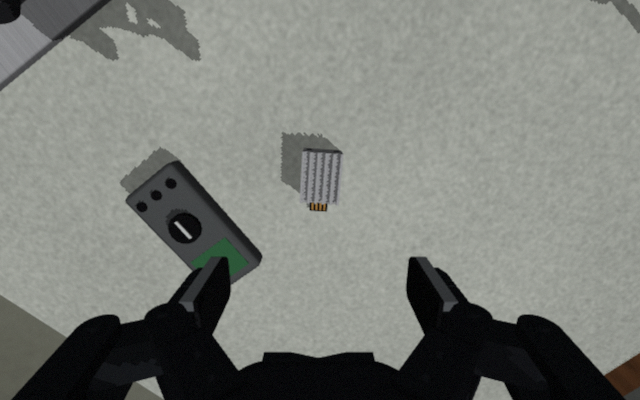

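The module shows at about (321,177) with its tongue at (318,207), nearly lined up with the jaws. I'll measure its corners.

Run:
```python
from h import *
c=load('w1'); im=c['color'][:,:,::-1]
cv2.imwrite('pics/w1c.png',cv2.resize(im[140:220,290:355],None,fx=8,fy=7,interpolation=cv2.INTER_CUBIC))
```

```text
(no output)
```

View pics/w1c.png

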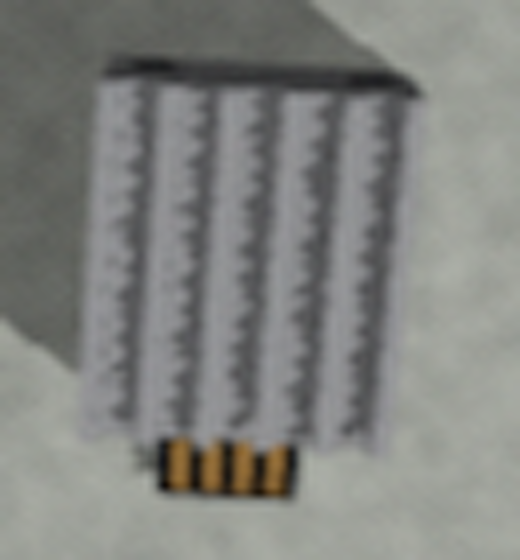

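Run:
```python
from h import *
c=load('w1')
P=lambda x,y,z:onz(c,290+(x+.5)/8-.5,140+(y+.5)/7-.5,z)
q=[P(100,80,.034),P(422,95,.034),P(382,452,.034),P(80,437,.034)]
pad=P(228,466,.006); cen=np.mean(q,0)
for a,b in((0,3),(1,2),(1,0),(2,3)):
    e=q[b]-q[a]; print(np.linalg.norm(e),np.degrees(np.arctan2(e[1],e[0])))
print(cen,pad,np.linalg.norm((pad-cen)[:2]),np.degrees(np.arctan2(*(pad-cen)[1::-1])))
# meter corner
print(onz(c,261,262,.038),onz(c,180,162,.038))
s,R=st(); d=R.T@(cen-s['tool_pos']);print(d)
```

```text
0.05937979845762795 40.25465770437963
0.05968149977074575 39.71564419082933
0.044735755852274114 -49.07663383469227
0.04417182312332551 -49.45602534626205
[0.53377929 0.40333743 0.034     ] [0.56624288 0.43117408 0.006     ] 0.04276404904009902 40.61220168178619
[0.65934286 0.42352198 0.038     ] [0.62772575 0.27810115 0.038     ]
t 2.12 p [0.5348 0.4007 0.231 ] F [ 0.3  0.8 -0.2] w 0.995
toolaxes cols
 [[-0.694 -0.    -0.72 ]
 [ 0.72  -0.    -0.694]
 [ 0.    -1.     0.   ]]
[ 0.00254314  0.19701284 -0.00120477]
```

Request:
arm_command:
  deltas:
    - [0,0,0,0.062]
    - [0.0026,0.04,-0.0009,0]
    - [0,0.045,0,0]
    - [0,0.045,0,0]
    - [0,0.045,0,0]
    - [0,0.03,0,0]
    - [0,0.016,0,0]
    - [0,0,0,0]
    - [0,0,0,0]

```text
time: 3.25
tool_pos: [0.5351, 0.4042, 0.012]
tcp_rot: [-0.788, -1.711, 1.707]
wrist_force: [0.0, 0.6, 0.3]
width: 1.0
```

Request:
arm_command:
  deltas:
    - [0,0,0,0]
    - [0,0,0,0]
    - [0,0,0,0]
    - [0,0,0,0]
    - [0,0,0,0]
    - [0,0,0,0]
  fingers: 0.03
  newtons: 40

```text
time: 4.0
tool_pos: [0.5347, 0.4039, 0.0116]
tcp_rot: [-0.787, -1.711, 1.708]
wrist_force: [-1.0, 0.0, 6.4]
width: 0.529
```

Request:
arm_command:
  deltas:
    - [0,-0.01,0,0]
    - [0,-0.05,0,0]
    - [0,-0.05,0,0]
    - [0,-0.05,0,0]
    - [0,-0.03,0,0]
    - [0,0,0,0.155]
    - [0,0,0,0.155]
    - [0,0,0,0.155]
    - [0,0,0,0.155]
    - [0,0,0,0.155]
    - [0,0,0,0.157]
    - [-0.048,0,-0.0093,0]
    - [-0.048,0,-0.0093,0]
    - [-0.048,0,-0.0093,0]
    - [-0.048,0,-0.0093,0]
    - [-0.048,0,-0.0093,0]
    - [-0.048,0,-0.0093,0]
    - [-0.048,0,-0.0093,0]
    - [-0.048,0,-0.0093,0]
    - [0,0,0,0]

```text
time: 6.5
tool_pos: [0.5203, 0.0095, 0.1999]
tcp_rot: [-1.309, -1.038, 1.041]
wrist_force: [-0.3, 0.4, -2.5]
width: 0.532
```

Run:
```python
from h import *
st();c=snap('wrist','w2.png')
```

```text
t 6.5 p [0.5203 0.0095 0.1999] F [-0.3  0.4 -2.5] w 0.532
toolaxes cols
 [[ 0.226 -0.001 -0.974]
 [ 0.974 -0.001  0.226]
 [-0.001 -1.     0.001]]
```

View pics/w2.png

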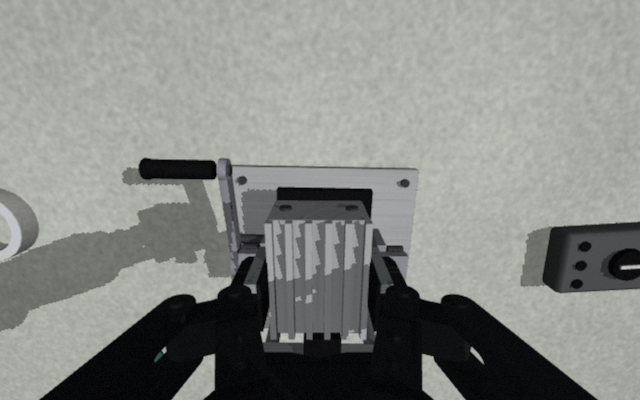

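The nest's front edge runs from about (277,190) to (372,190), the base plate's front corners are at (230,167) and (418,169), and the handle spans (140..216,169). The held module is at (268..373, 205..340).

Run:
```python
from h import *
c=load('w2'); im=c['color'][:,:,::-1]
g=cv2.convertScaleAbs(im,alpha=1.6,beta=30)
cv2.imwrite('pics/w2c.png',cv2.resize(g[150:250,130:290],None,fx=5,fy=5,interpolation=cv2.INTER_CUBIC))
cv2.imwrite('pics/w2d.png',cv2.resize(g[150:250,260:420],None,fx=5,fy=5,interpolation=cv2.INTER_CUBIC))
```

```text
(no output)
```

View pics/w2c.png

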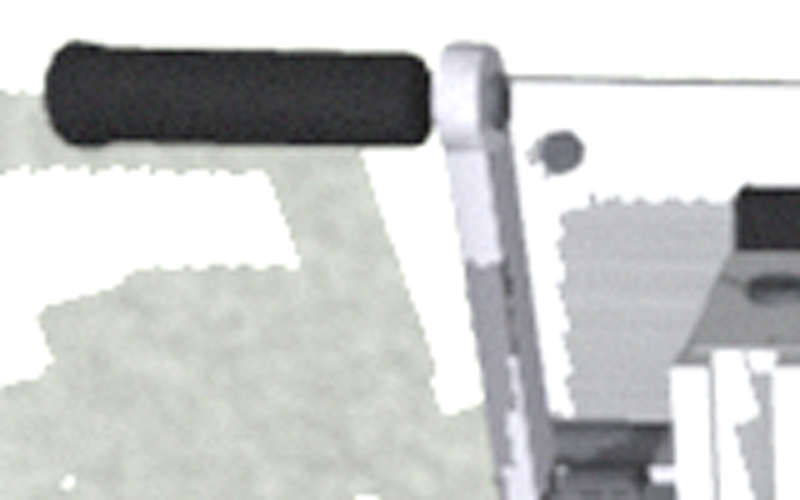

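View pics/w2d.png

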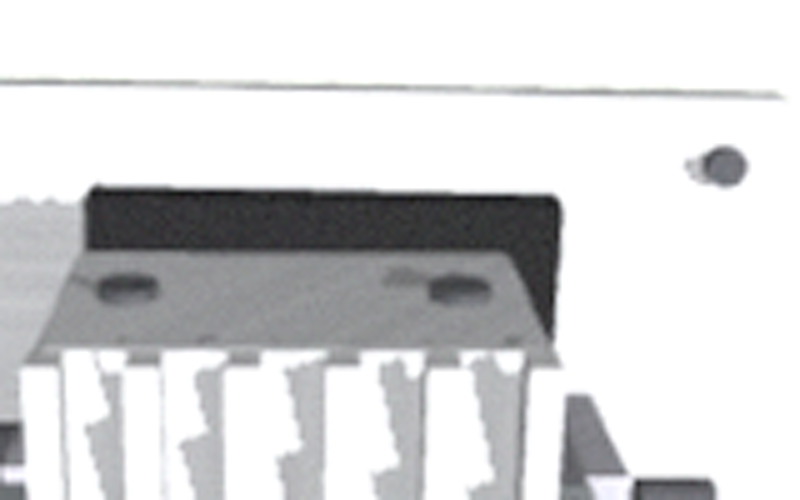

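Run:
```python
from h import *
c=load('w2'); s,R=st()
A=lambda x,y,z:onz(c,130+(x+.5)/5-.5,150+(y+.5)/5-.5,z)
B=lambda x,y,z:onz(c,260+(x+.5)/5-.5,150+(y+.5)/5-.5,z)
def ln(n,a,b):
    e=b-a; print(n,np.round((a+b)/2,4),'len',round(np.linalg.norm(e),4),'yaw',round(np.degrees(np.arctan2(e[1],e[0])),2))
ln('nest',B(87,188,.059),B(560,197,.059))
ln('base',A(512,77,.012),B(778,96,.012))
ln('screws',A(562,150,.013),B(724,166,.013))
ln('handle top',A(48,95,.069),A(432,100,.069))
m0=s['tool_pos'][2]-.0116
ln('modback top',B(20,366,m0+.034),B(563,358,m0+.034))
ln('modback bot',B(83,250,m0),B(512,250,m0))
a=A(48,95,.069);b=A(432,100,.069);print(a,b)
ln('modscr',B(128,289,m0+.017),B(460,289,m0+.017))
```

```text
t 6.55 p [0.5205 0.0111 0.1999] F [ 0.3  0.1 -1.8] w 0.528
toolaxes cols
 [[ 0.225 -0.001 -0.974]
 [ 0.974  0.     0.225]
 [ 0.    -1.     0.001]]
nest [0.5196 0.0152 0.059 ] len 0.0909 yaw 75.74
base [0.5084 0.018  0.012 ] len 0.2008 yaw 75.66
screws [0.5237 0.014  0.013 ] len 0.18 yaw 75.71
handle top [ 0.4693 -0.1103  0.069 ] len 0.0697 yaw 76.11
modback top [0.4906 0.0158 0.2223] len 0.0457 yaw 77.78
modback bot [0.4913 0.0163 0.1883] len 0.0453 yaw 76.87
[ 0.46094218 -0.14415151  0.069     ] [ 0.4776767  -0.07648433  0.069     ]
modscr [0.4899 0.0162 0.2053] len 0.0314 yaw 76.87
```

Request:
arm_command:
  deltas:
    - [0,0,0,0.022]
    - [0.0055,0,-0.013,0]
    - [0,0.02,-0.013,0]
    - [0,0.04,0,0]
    - [0,0.035,0,0]
    - [0,0.012,0,0]
    - [0,0,0,0]
    - [0,0,0,0]

```text
time: 7.55
tool_pos: [0.5495, 0.0117, 0.095]
tcp_rot: [-1.317, -1.029, 1.025]
wrist_force: [0.1, -1.1, -2.2]
width: 0.536
```

Run:
```python
from h import *
st();c=snap('wrist','w3.png'); st()
im=cv2.convertScaleAbs(c['color'][:,:,::-1],alpha=1.5,beta=20)
cv2.imwrite('pics/w3c.png',cv2.resize(im[110:350,190:450],None,fx=2.4,fy=2.4,interpolation=cv2.INTER_CUBIC))
snap('scene','s3.png')
s=cv2.imread('pics/s3.png');cv2.imwrite('pics/s3c.png',cv2.resize(s[110:250,210:370],None,fx=4,fy=4,interpolation=cv2.INTER_CUBIC))
```

```text
t 7.55 p [0.5495 0.0117 0.095 ] F [ 0.1 -1.1 -2.2] w 0.536
toolaxes cols
 [[ 0.243  0.003 -0.97 ]
 [ 0.97  -0.     0.243]
 [ 0.001 -1.    -0.003]]
t 7.6 p [0.5495 0.0116 0.0952] F [ 0.5 -0.3 -2.1] w 0.529
toolaxes cols
 [[ 0.243  0.004 -0.97 ]
 [ 0.97  -0.     0.243]
 [ 0.001 -1.    -0.003]]
```

View pics/w3c.png

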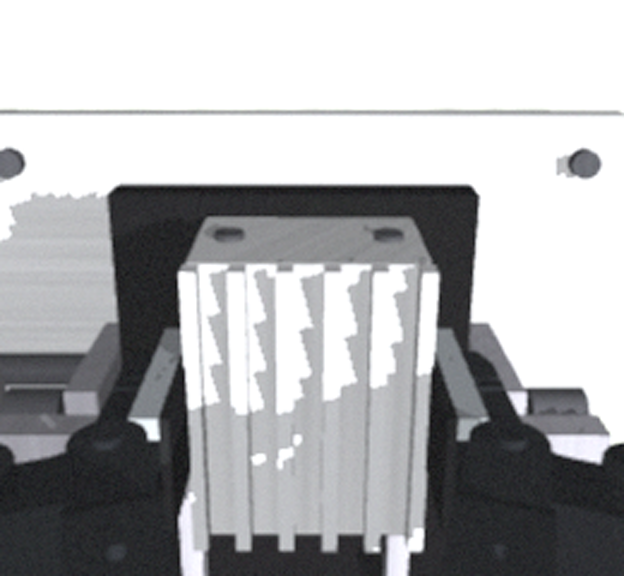

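View pics/s3c.png

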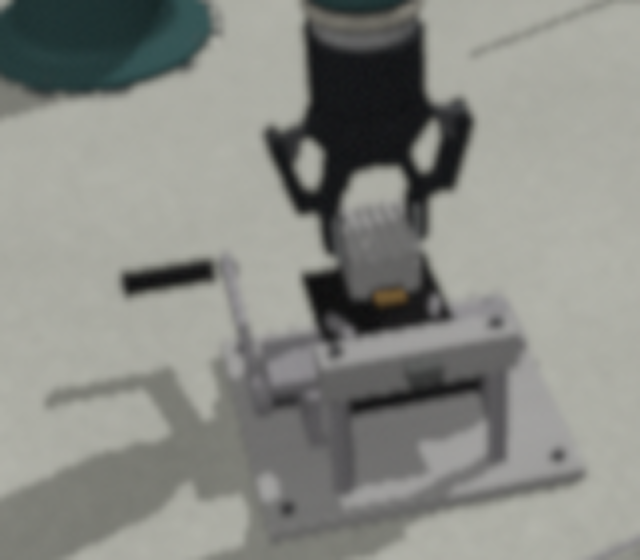

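Run:
```python
from h import *
c=load('w3'); s,R=st()
C=lambda x,y,z:onz(c,190+(x+.5)/2.4-.5,110+(y+.5)/2.4-.5,z)
def ln(n,a,b):
    e=b-a; m=(a+b)/2; fx=np.array([.969,-.247]);fy=np.array([.247,.969]); d=m[:2]-[.6068,-.0070]
    print(n,np.round(m,4),'len',round(np.linalg.norm(e),4),'yaw',round(np.degrees(np.arctan2(e[1],e[0])),2),'fix',d@fx,d@fy)
ln('nest',C(111,187,.059),C(477,187,.059))
ln('screws',C(10,162,.013),C(584,163,.013))
m0=s['tool_pos'][2]-.0116
ln('modtop',C(179,266,m0+.034),C(438,268,m0+.034))
ln('modbot',C(205,217,m0),C(414,217,m0))
ln('scr',C(229,234,m0+.017),C(388,234,m0+.017))
```

```text
t 7.65 p [0.5494 0.0115 0.0952] F [-0.  -0.7 -2. ] w 0.527
toolaxes cols
 [[ 0.243  0.003 -0.97 ]
 [ 0.97  -0.     0.243]
 [ 0.001 -1.    -0.003]]
nest [0.5196 0.0151 0.059 ] len 0.0921 yaw 75.87 fix -0.08993112000191544 -9.067593358943439e-05
screws [0.5239 0.0143 0.013 ] len 0.1798 yaw 75.77 fix -0.0856118213980286 0.0001123005703006736
modtop [0.5194 0.0188 0.1176] len 0.0453 yaw 75.39 fix -0.09110074221501854 0.0034350890483868394
modbot [0.5208 0.0188 0.0836] len 0.0459 yaw 75.87 fix -0.08968488748632523 0.003717581413843807
scr [0.519  0.0189 0.1006] len 0.0313 yaw 75.86 fix -0.09146502354848922 0.003455107723890507
```

Request:
arm_command:
  deltas:
    - [-0.0035,0,0,0]
    - [0,0.01,0,0]
    - [0,0.003,0,0]
    - [0,0,0,0]
    - [0,0,0,0]
    - [0,0,0,0]

```text
time: 8.4
tool_pos: [0.5469, 0.0081, 0.0802]
tcp_rot: [-1.315, -1.026, 1.026]
wrist_force: [0.8, 0.1, -2.3]
width: 0.524
```

Request:
arm_command:
  deltas:
    - [0,0.001,0,0]
    - [0,0.0005,0,0]
    - [0,0,0,0]
    - [0,0,0,0]

```text
time: 8.9
tool_pos: [0.547, 0.0081, 0.0794]
tcp_rot: [-1.316, -1.026, 1.026]
wrist_force: [-2.7, 0.8, 5.6]
width: 0.531
```

Run:
```python
from h import *
st();c=snap('wrist','w4.png')
im=cv2.convertScaleAbs(c['color'][:,:,::-1],alpha=1.5,beta=20)
cv2.imwrite('pics/w4c.png',cv2.resize(im[110:350,190:450],None,fx=2.4,fy=2.4,interpolation=cv2.INTER_CUBIC))
```

```text
t 8.9 p [0.547  0.0081 0.0794] F [-2.7  0.8  5.6] w 0.531
toolaxes cols
 [[ 0.243  0.    -0.97 ]
 [ 0.97   0.     0.243]
 [ 0.    -1.    -0.   ]]
```

View pics/w4c.png

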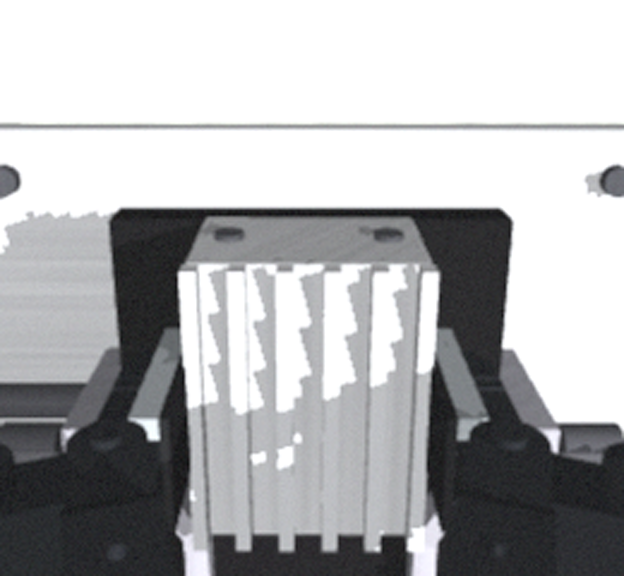

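The module is on the shelf and centred: the nest's middle is at column 311.5 and the module's at 309. Contact force is about 8 N. I'll ease off and slide it in.

Request:
arm_command:
  deltas:
    - [0,-0.0008,0,0]
    - [0,0,-0.008,0]
    - [0,0,-0.008,0]
    - [0,0,-0.008,0]
    - [0,0,-0.008,0]
    - [0,0,-0.008,0]
    - [0,0,0,0]
    - [0,0,0,0]

```text
time: 9.95
tool_pos: [0.5863, -0.0019, 0.0795]
tcp_rot: [-1.316, -1.027, 1.026]
wrist_force: [0.8, -0.0, 0.3]
width: 0.525
```

Request:
arm_command:
  deltas:
    - [0,0,-0.005,0]
    - [0,0,-0.005,0]
    - [0,0,-0.003,0]
    - [0,0,0,0]
    - [0,0,0,0]

```text
time: 10.58
tool_pos: [0.5988, -0.005, 0.0796]
tcp_rot: [-1.316, -1.027, 1.026]
wrist_force: [0.7, -0.2, 0.2]
width: 0.53
```

Request:
arm_command:
  deltas:
    - [0,0,-0.002,0]
    - [0,0,-0.002,0]
    - [0,0,-0.002,0]
    - [0,0,-0.001,0]
    - [0,0,0,0]
    - [0,0,0,0]

```text
time: 11.32
tool_pos: [0.6053, -0.0066, 0.0796]
tcp_rot: [-1.316, -1.026, 1.026]
wrist_force: [-0.4, 0.8, -0.6]
width: 0.529
```

Request:
arm_command:
  deltas:
    - [0,0,-0.001,0]
    - [0,0,-0.001,0]
    - [0,0,0,0]
    - [0,0,0,0]

```text
time: 11.82
tool_pos: [0.606, -0.0068, 0.0795]
tcp_rot: [-1.314, -1.025, 1.028]
wrist_force: [-4.6, 0.8, 3.4]
width: 0.529
```

Request:
arm_command:
  deltas:
    - [0,0,-0.001,0]
    - [0,0,-0.001,0]
    - [0,0,0,0]
    - [0,0,0,0]

```text
time: 12.32
tool_pos: [0.6061, -0.0068, 0.0796]
tcp_rot: [-1.311, -1.022, 1.029]
wrist_force: [-9.9, 3.2, 9.2]
width: 0.532
```

Run:
```python
from h import *
st();c=snap('wrist','w5.png')
im=cv2.convertScaleAbs(c['color'][:,:,::-1],alpha=1.5,beta=20)
cv2.imwrite('pics/w5c.png',cv2.resize(im[110:350,190:450],None,fx=2.4,fy=2.4,interpolation=cv2.INTER_CUBIC))
```

```text
t 12.32 p [ 0.6061 -0.0068  0.0796] F [-9.9  3.2  9.2] w 0.532
toolaxes cols
 [[ 0.243 -0.006 -0.97 ]
 [ 0.97   0.001  0.243]
 [-0.001 -1.     0.006]]
```

View pics/w5c.png

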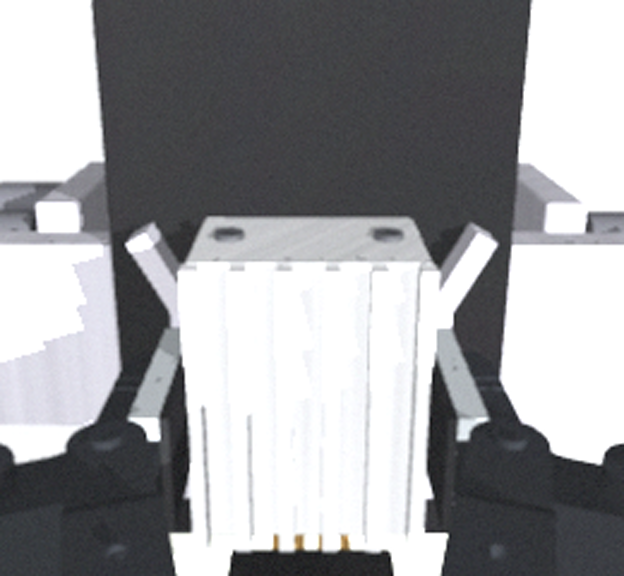

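Home: it stays put under about 10 N against the stops, at fixture x ≈ -0.7 mm. I'll ease the push, release and rise.

Request:
arm_command:
  deltas:
    - [0,0,0.001,0]
    - [0,0,0.001,0]
    - [0,0,0.0005,0]
    - [0,0,0,0]
    - [0,0,0,0]

```text
time: 13.0
tool_pos: [0.606, -0.0068, 0.0795]
tcp_rot: [-1.314, -1.025, 1.027]
wrist_force: [-5.2, 2.0, 4.0]
width: 0.529
```

Request:
arm_command:
  deltas:
    - [0,0,0,0]
    - [0,0,0,0]
    - [0,0,0,0]
    - [0,0,0,0]
    - [0,-0.005,0,0]
    - [0,-0.02,0,0]
    - [0,-0.04,0,0]
    - [0,-0.04,0,0]
    - [0,-0.02,0,0]
    - [0,0,0,0]
  fingers: 0.062

```text
time: 14.25
tool_pos: [0.608, -0.007, 0.2074]
tcp_rot: [-1.319, -1.03, 1.024]
wrist_force: [0.1, 0.1, 0.9]
width: 0.725
```

Run:
```python
from h import *
s,R=st();c=snap('wrist','w6.png');print(s['q'])
im=c['color'][:,:,::-1]
cv2.imwrite('pics/w6c.png',cv2.resize(im[60:310,180:440],None,fx=2.3,fy=2.3,interpolation=cv2.INTER_CUBIC))
snap('top','t6.png');s=cv2.imread('pics/t6.png');cv2.imwrite('pics/t6c.png',cv2.resize(s[160:275,280:410],None,fx=5,fy=5,interpolation=cv2.INTER_CUBIC))
```

```text
t 14.25 p [ 0.608  -0.007   0.2074] F [0.1 0.1 0.9] w 0.725
toolaxes cols
 [[ 0.243  0.005 -0.97 ]
 [ 0.97  -0.     0.243]
 [ 0.001 -1.    -0.005]]
[-5.24355385e-02  1.51450233e-01  1.78334255e+00 -1.52423640e-05
  1.20184306e+00 -1.37746058e+00]
```

View pics/w6c.png

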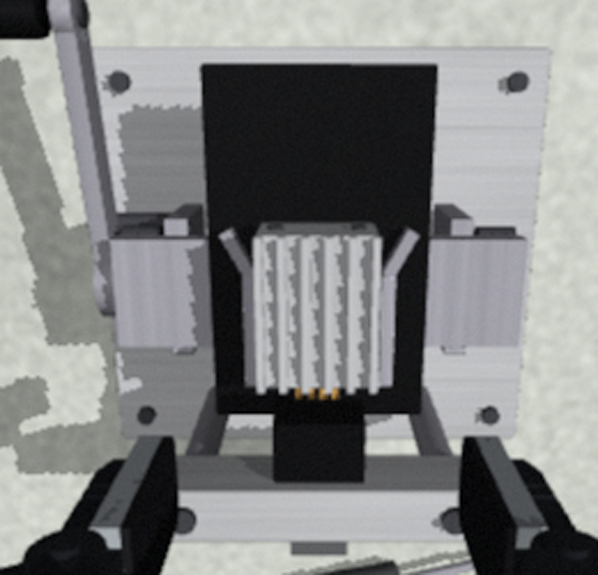

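Run:
```python
from h import *
c=load('w6')
C=lambda x,y,z:onz(c,180+(x+.5)/2.3-.5,60+(y+.5)/2.3-.5,z)
def ln(n,a,b):
    e=b-a; m=(a+b)/2; fx=np.array([.969,-.247]);fy=np.array([.247,.969]); d=m[:2]-[.6068,-.0070]
    print(n,np.round(m,4),'len',round(np.linalg.norm(e),4),'yaw',round(np.degrees(np.arctan2(e[1],e[0])),2),'fix',d@fx,d@fy)
ln('nestfront',C(203,64,.059),C(437,64,.059))
ln('modtopback',C(254,237,.103),C(382,237,.103))
ln('modtopfront',C(256,393,.103),C(380,393,.103))
```

```text
nestfront [0.519  0.0159 0.059 ] len 0.0908 yaw 75.87 fix -0.09078171086312103 0.0005109097817808805
modtopback [5.766e-01 5.000e-04 1.030e-01] len 0.0453 yaw 75.85 fix -0.03113824117370022 -0.0001701647978521402
modtopfront [ 0.6346 -0.0141  0.103 ] len 0.0471 yaw 75.82 fix 0.0286610875039202 -2.9634067866232495e-06
```

Request:
arm_command:
  deltas:
    - [0,0,0,0.175]
    - [0,0,0,0.175]
    - [0,0,0,0.175]
    - [0,0,0,0.175]
    - [0,0,0,0.175]
    - [0,0,0,0.175]
    - [0,0,0,0.175]
    - [0,0,0,0.175]
    - [0,0,0,0.171]
    - [-0.027,0,-0.0335,0]
    - [-0.027,0,-0.0335,0]
    - [-0.027,0,-0.0335,0]
    - [-0.027,0,-0.0335,0]
    - [0,0,0,0]
    - [0,0,0,0]
    - [0,0,0,0]

```text
time: 16.35
tool_pos: [0.4697, -0.11, 0.204]
tcp_rot: [-1.562, 0.193, -0.192]
wrist_force: [-0.4, -0.0, 0.3]
width: 0.724
```

Run:
```python
from h import *
s,R=st();c=snap('wrist','w7.png');print(s['q'])
```

```text
t 16.35 p [ 0.4697 -0.11    0.204 ] F [-0.4 -0.   0.3] w 0.724
toolaxes cols
 [[ 0.97  -0.001  0.243]
 [-0.243  0.001  0.97 ]
 [-0.001 -1.     0.   ]]
[-2.81902923e-01 -8.53782262e-02  2.03413914e+00  2.94695099e-04
  1.19370528e+00 -3.68616636e-02]
```

View pics/w7.png

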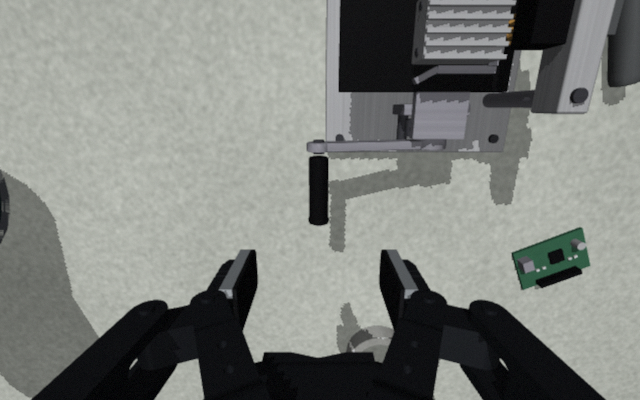

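The module is home: its back is 59.6 mm behind the nest's front edge, where 60 is nominal. The handle is at column 318.5, rows 157 to 224, between the jaws.

Run:
```python
from h import *
c=load('w7'); s,R=st()
g=c['color'].astype(int); m=((g.max(2)<45)).astype(np.uint8); m[:, :295]=0; m[:,345:]=0; m[:150]=0; m[235:]=0
ys,xs=np.nonzero(m); print(xs.min(),xs.max(),ys.min(),ys.max(),xs.mean(),ys.mean())
for a in((xs[ys<175].mean(),ys.min()),(xs[ys>205].mean(),ys.max())):
    for z in(.069,.078):
        p=onz(c,*a,z); print(p, R.T@(p-s['tool_pos']))
p=onz(c,xs.mean(),ys.mean(),.073);print(p,R.T@(p-s['tool_pos']))
```

```text
t 16.4 p [ 0.4698 -0.11    0.2042] F [ 0.1 -0.2  0.4] w 0.725
toolaxes cols
 [[ 0.97  -0.001  0.242]
 [-0.242  0.     0.97 ]
 [-0.001 -1.     0.   ]]
309 327 156 224 318.3300165837479 189.90547263681592
[ 0.47773871 -0.07801562  0.069     ] [4.55004376e-05 1.35185755e-01 3.29062395e-02]
[ 0.47807779 -0.07665812  0.078     ] [3.96958177e-05 1.26186075e-01 3.43074966e-02]
[ 0.46116746 -0.14229726  0.069     ] [-0.00044411  0.13517097 -0.0334752 ]
[ 0.46204441 -0.1388533   0.078     ] [-0.00043402  0.12617177 -0.02991933]
[ 0.47010005 -0.10792536  0.073     ] [-1.15132691e-04  1.31178839e-01  2.03780023e-03]
```

Request:
arm_command:
  deltas:
    - [0,0.04,0,0]
    - [0,0.05,0,0]
    - [0,0.04,0,0]
    - [0,0.02,0,0]
    - [0,0.005,0,0]
    - [0,0,0,0]
    - [0,0,0,0]

```text
time: 17.27
tool_pos: [0.4705, -0.1108, 0.0509]
tcp_rot: [-1.563, 0.191, -0.195]
wrist_force: [-0.1, 0.1, 0.2]
width: 0.724
```

Request:
arm_command:
  deltas:
    - [0,0,0,0]
    - [0,0,0,0]
    - [0,0,0,0]
    - [0,0,0,0]
    - [0,0,0,0]
    - [0,0,0,0]
    - [0,0,0,0]
  fingers: 0.005
  newtons: 50

```text
time: 18.15
tool_pos: [0.4695, -0.1107, 0.0499]
tcp_rot: [-1.562, 0.193, -0.194]
wrist_force: [-0.1, -0.3, 2.8]
width: 0.196
```

Run:
```python
from h import *
s,R=st();c=snap('wrist','w8.png')
```

```text
t 18.15 p [ 0.4695 -0.1107  0.0499] F [-0.1 -0.3  2.8] w 0.196
toolaxes cols
 [[ 0.97   0.001  0.244]
 [-0.244 -0.     0.97 ]
 [ 0.001 -1.    -0.   ]]
```

View pics/w8.png

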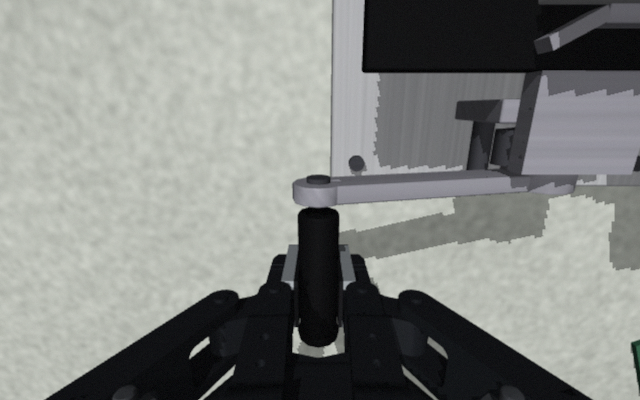

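The handle is held between the pads, opening 16.7 mm, well clear of the lever arm at about row 190.

```bash
python3 -c "
import numpy as np
a=.22+np.arange(19)*.075; d=np.c_[110*(np.cos(a[:-1])-np.cos(a[1:])),-110*np.diff(np.sin(a))];print(np.round(d,1).tolist(),np.round(d,1).sum(0),d.sum(0))"
```

```text
[[2.1, -8.0], [2.7, -7.8], [3.3, -7.6], [3.8, -7.3], [4.4, -7.0], [4.9, -6.7], [5.4, -6.3], [5.8, -5.8], [6.2, -5.4], [6.6, -4.9], [7.0, -4.4], [7.3, -3.9], [7.6, -3.3], [7.8, -2.7], [8.0, -2.1], [8.1, -1.5], [8.2, -0.9], [8.2, -0.3]] [107.4 -85.9] [107.26112349 -85.99470658]
```

Request:
arm_command:
  deltas:
    - [0.0021,-0.008,0,0]
    - [0.0027,-0.0078,0,0]
    - [0.0033,-0.0076,0,0]
    - [0.0038,-0.0073,0,0]
    - [0.0044,-0.007,0,0]
    - [0.0049,-0.0067,0,0]
    - [0,0,0,0]
    - [0,0,0,0]

```text
time: 19.2
tool_pos: [0.4895, -0.1157, 0.0939]
tcp_rot: [-1.562, 0.194, -0.193]
wrist_force: [-0.4, -0.9, -4.6]
width: 0.192
```

Run:
```python
from h import *
s,R=st();c=snap('wrist','w9.png')
```

```text
t 19.2 p [ 0.4895 -0.1157  0.0939] F [-0.4 -0.9 -4.6] w 0.192
toolaxes cols
 [[ 0.97  -0.001  0.244]
 [-0.244  0.     0.97 ]
 [-0.001 -1.    -0.   ]]
```

View pics/w9.png

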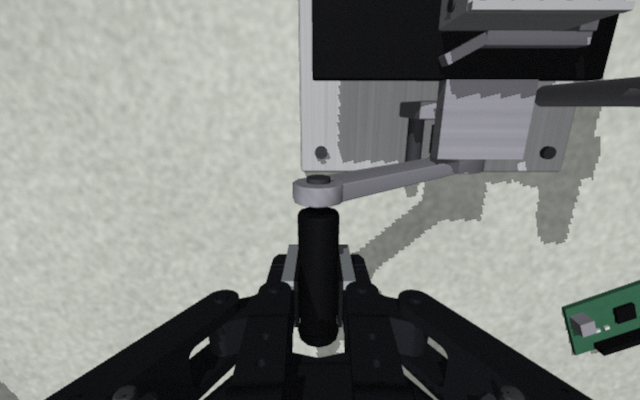

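The lever follows: its handle still sits in the jaws and the force is about 5 N. I'll carry on along the arc.

Request:
arm_command:
  deltas:
    - [0.0054,-0.0063,0,0]
    - [0.0058,-0.0058,0,0]
    - [0.0062,-0.0054,0,0]
    - [0.0066,-0.0049,0,0]
    - [0.007,-0.0044,0,0]
    - [0.0073,-0.0039,0,0]
    - [0.0076,-0.0033,0,0]
    - [0,0,0,0]

```text
time: 20.25
tool_pos: [0.5355, -0.1273, 0.129]
tcp_rot: [-1.563, 0.192, -0.194]
wrist_force: [-3.2, 0.3, 1.1]
width: 0.194
```

Request:
arm_command:
  deltas:
    - [0.0078,-0.0027,0,0]
    - [0.008,-0.0021,0,0]
    - [0.0081,-0.0015,0,0]
    - [0.0082,-0.0009,0,0]
    - [0.0082,-0.0003,0,0]
    - [0,0,0,0]
    - [0,0,0,0]
    - [0,0,0,0]

```text
time: 21.25
tool_pos: [0.5742, -0.137, 0.1363]
tcp_rot: [-1.563, 0.191, -0.195]
wrist_force: [-0.1, -1.5, 1.9]
width: 0.192
```

Run:
```python
from h import *
s,R=st();c=snap('wrist','w10.png');snap('scene','s10.png');snap('top','t10.png')
d=np.array(s['tool_pos'])[:2]-[.6068,-.007];print('fix',d@[.969,-.247],d@[.247,.969])
s=cv2.imread('pics/s10.png');cv2.imwrite('pics/s10c.png',cv2.resize(s[110:250,210:370],None,fx=4,fy=4,interpolation=cv2.INTER_CUBIC))
```

```text
t 21.25 p [ 0.5742 -0.137   0.1363] F [-0.1 -1.5  1.9] w 0.192
toolaxes cols
 [[ 0.97   0.002  0.243]
 [-0.243 -0.001  0.97 ]
 [ 0.002 -1.    -0.   ]]
fix 0.0005121220157760828 -0.13405910686670194
```

View pics/w10.png

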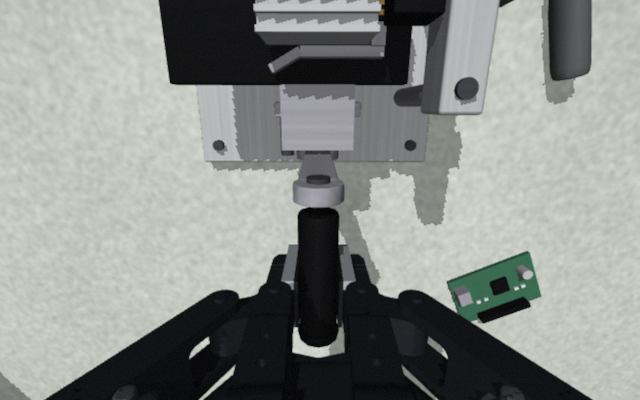

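View pics/s10c.png

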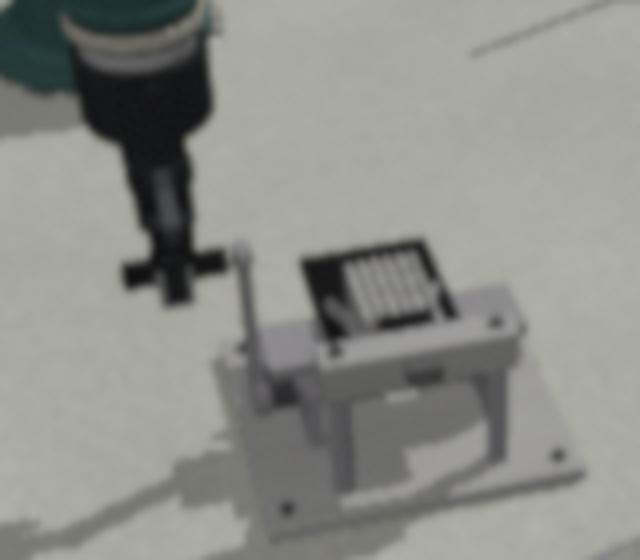

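The wrist view shows the lever end on at (318,190), so it is upright. The scene view shows the nest risen about 3.5 px, close to 12 mm. One last numeric check before handing in.

Run:
```python
from h import *
c=load('w10'); s,R=st(); print(s['q'])
fx=np.array([.969,-.247]);fy=np.array([.247,.969])
def q(n,u,v,z):
    p=onz(c,u,v,z); d=p[:2]-[.6068,-.007]; print(n,np.round([d@fx,d@fy],4))
im=c['color'][:,:,::-1]
cv2.imwrite('pics/w10c.png',cv2.resize(im[0:130,150:450],None,fx=2.6,fy=2.6,interpolation=cv2.INTER_CUBIC))
for z in(.069,.081):
    q('nestfront',169,83,z); q('nest -y edge',300,84,z)
for z in (.103,.115):
    q('modback-y',256,42,z); q('modfront-y',386,44,z)
a=load('s10')
for z in(.069,.081):  # expected nest front corners in scene crop
  for y in(-.045,.045):
    w=np.array([.6068,-.007])-.09*fx+y*fy; print('exp',z,y,(proj(a,[*w,z])-[210,110])*4)
```

```text
t 21.4 p [ 0.5738 -0.137   0.1363] F [-2.9 -1.   4.6] w 0.191
toolaxes cols
 [[ 0.97   0.001  0.243]
 [-0.243 -0.001  0.97 ]
 [ 0.001 -1.    -0.   ]]
[-2.76436205e-01  1.80746902e-01  1.88765674e+00 -2.10988373e-04
  1.07183434e+00 -3.03701900e-02]
nestfront [-0.0954 -0.0439]
nest -y edge [-0.0114 -0.0443]
nestfront [-0.0899 -0.0447]
nest -y edge [-0.0108 -0.0451]
modback-y [-0.0321 -0.0262]
modfront-y [ 0.0354 -0.027 ]
modback-y [-0.0299 -0.0284]
modfront-y [ 0.0329 -0.0291]
exp 0.069 -0.045 [296.39691463 269.34981458]
exp 0.069 0.045 [422.43806968 248.11795861]
exp 0.081 -0.045 [295.15236692 255.44303961]
exp 0.081 0.045 [422.0603578  234.28645156]
```

View pics/w10c.png

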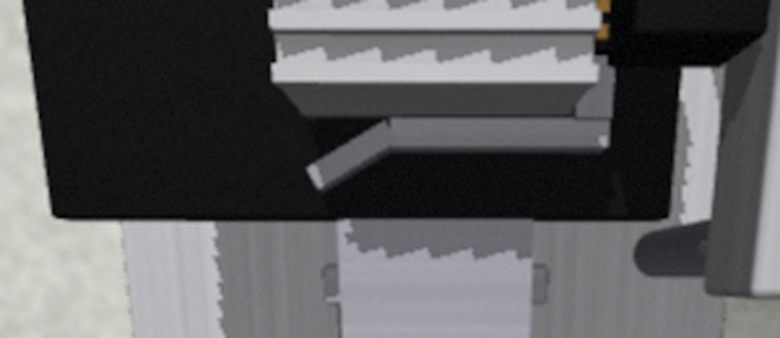

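```bash
python3 -c "
from h import *
print(job.finish_job()); st()"
```

```text
the job is handed in; nothing more can be done
None
the job is handed in; nothing more can be done
```

I loaded the module, raised the lever and handed the job in at about 21.4 s with the gripper still holding the handle at the top. The report gave no verdict.

- **Module:** I gripped it across its width, laid it on the nest's shelf and slid it between the rails. It stopped moving under about 10 N at the end stops, and I then let it go. After release the wrist camera put its back edge 59.6 mm behind the nest's front edge (60 mm nominal) and within 0.2 mm of the centre line.
- **Lever:** I gripped the handle and swung it along the arc to upright. The tool then stood 0.5 mm past the pivot in fixture x, which is about 1.355 rad.
- **Last checks:** The nest's image positions fit the raised height of 81 mm and not 69 mm. The module's back edge was at x = -29.9 mm, still home. The handle was held at an opening of about 16 mm, with about 5 N on the wrist.
- **One disagreement:** My first fixture measurement came from a picture taken before the arm had settled. It was about 4 mm off sideways, and I measured again and corrected it before placing the module.
- **Less certain:** In the last picture the module's near side and front edge read about 3–5 mm off. I put this down to rough corner picks on the sloping view, since the back edge and the view just after release agreed well. I did not see the probe contact itself, and infer it from the lift.

I saw no sign that the gripper touched any of the other things on the bench, but I did not measure their positions again at the end.

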